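Change over the solenoid in the sprung test cradle and hold it down

TASK

Lift the tested solenoid out of the yellow sprung ring cradle and stand it upright in the blue tote, then take the next solenoid from the metal catch tray, seat it upright in the ring and press it down until the ring is at its bottom stop. Finish still gripping that solenoid and holding the ring fully pressed down: do not let go. Drop neither solenoid, and leave the four small parts standing on the black strip behind the work alone.

Things in the scene. Friction and masses are not known exactly. Their poses are not given: they have to be found in the camera images.
- solenoid_tested: The tested solenoid, which starts seated in the sprung ring: a starter solenoid: bright metal can 43 mm in diameter and 50 mm tall, on it a dark cap 37 mm in diameter up to 64 mm, with two copper terminal studs up to 78 mm; about 0.42 kg. Origin at the centre of its underside, z up its axis. In the ring its lowest 22 mm are hidden; grip the bare can above.
- solenoid_new: The next solenoid, which starts standing in the catch tray: a starter solenoid: bright metal can 43 mm in diameter and 50 mm tall, on it a dark cap 37 mm in diameter up to 64 mm, with two copper terminal studs up to 78 mm; about 0.42 kg. Origin at the centre of its underside, z up its axis. 
- ring_seat (a point): Centre of the pocket floor of the yellow sprung ring, on which the solenoid's underside rests; moves with the ring. z up. The pocket is round, 48 mm in diameter and 22 mm deep, flared to about 58 mm at the mouth; outer diameter 58 mm, 68 mm at the mouth. Relaxed, the floor is 48 mm and the ring's rim 70 mm above the bench; at the bottom stop 36 mm and 58 mm.
- sprung_ring (a joint): How far the ring is pressed down, in m: 0 relaxed, 0.012 at its hard bottom stop. Springs back by itself: 6 N to start, 18 N at the stop (1 N per mm). The ring weighs about 0.12 kg. A solenoid's own weight hardly moves it (at most about 1 mm), so the hand must push down with some 12 to 14 N.
- cradle: Fixed dark steel round base of the sprung cradle, 108 mm in diameter, 12 mm thick, lying on the bench, with two guide posts 43 mm either side of the centre, tops 43 mm above the bench. Origin at the centre of its underside; the ring is on its axis. Tote, cradle and tray stand in a row in any order.
- tote: Fixed shallow blue open tote, 124 x 124 mm outside (130 mm over the rim), walls 4 mm thick, 28 mm high, inner floor about 4 mm above the bench. Origin at the centre of its underside, x and y along its sides.
- catch_tray: Fixed low metal catch tray, 100 x 100 mm, walls 3 mm thick, 10 mm high, floor about 3 mm above the bench. Origin at the centre of its underside. To the right of the row stand a clamp with an upright face plate (about x 0.55, y -0.08) and, behind it, the tall test console (x over 0.55): come round in front of them from the start pose.
- lead_cap_green: Bystander: green cap, 23 mm in diameter, 33 mm tall, loose on the black strip. Origin at its underside. Leave alone.
- plug_orange: Bystander: orange plug, 26 x 22 x 46 mm, loose on the black strip. Origin at its underside. Leave alone.
- probe_blue: Bystander: slim blue probe, 19 mm in diameter, 80 mm tall, loose on the black strip. Origin at its underside. Leave alone.
- bush_brass: Bystander: brass bush, 22 mm in diameter, 33 mm tall, loose on the black strip. Origin at its underside. Leave alone.

How it is judged (in metres and radians):
On the way:
1. the tested solenoid stands upright in the tote, let go (x of solenoid_tested in the frame of tote between -0.05 and 0.05 m and y of solenoid_tested in the frame of tote between -0.05 and 0.05 m and z of solenoid_tested in the frame of tote below 0.012 m and angle between solenoid_tested's own z axis and vertical below 0.15 rad and linear speed of solenoid_tested below 0.03 m/s and contact force between the fingers and solenoid_tested below 0.1 N), for 0.2 s.
At the end, for the whole second after the job is handed in: New solenoid in the ring (within 4 mm of centre and 3 mm of the floor, tilt < 0.08 rad), ring down over 10.2 of 12 mm, fingers holding it with over 3 N through the last second; tested solenoid inside the tote on its floor, tilt < 0.15 rad, at rest, not touched (all of step 1 and value of joint sprung_ring above 0.0102 m and horizontal distance between solenoid_new and ring_seat below 0.004 m and z of solenoid_new in the frame of ring_seat between -0.003 and 0.003 m and angle between solenoid_new's own z axis and vertical below 0.08 rad and contact force between the fingers and solenoid_new above 3 N); the arm keeps its last pose, push and grip.
It fails at once if one of the four bystanders on the strip is moved more than 20 mm or tipped (distance of any of lead_cap_green, plug_orange, probe_blue, bush_brass from where it was at the start of the episode above 0.02 m or angle between any of lead_cap_green, plug_orange, probe_blue, bush_brass's own z axis and vertical above 0.5 rad).
It fails at once if a solenoid is dropped (falls free of the fingers faster than 0.7 m/s) ((linear speed of solenoid_tested above 0.7 m/s and contact force between the fingers and solenoid_tested below 0.1 N) or (linear speed of solenoid_new above 0.7 m/s and contact force between the fingers and solenoid_new below 0.1 N)).
It also fails if it takes over 61 s, if anything falls off the work surface, if the arm or the gripper's body presses on something with over 40 N, if the wrist force passes 120 N, or if a joint passes its speed limit or range.

ROBOT

A 7-joint arm with a two-finger parallel gripper is mounted at the origin on a cart in front of the work surface, level with it; the furniture and walls round the work are solid. World frame = base frame: x ahead of the robot, y to its left, z up, the work surface at z = 0. Lengths are in m, angles in degrees, forces in N, time in s.
With the tool pointing down it reaches from about 0.425 to 0.875 m from the base axis. Payload 4.7 kg.
Tool frame: the origin (TCP) lies between the finger pads; the fingertips stand env.tip_reach ahead of it and the grasp point (between the pads) lies 2 mm behind it (env.tip_reach is the distance from the TCP to the fingertips, in m); z points along the fingers, y is the line along which they close (so a half turn about z gives the same grasp; the last joint's range is limited). The gripper opens to 87 mm and grips with 3 to 60 N. Pads are 19 mm wide; open, the fingers measure 117 mm over their backs; the gripper's body (75 mm by 190 mm) begins 51 mm behind the grasp point.
Start: joints at [-69.437, 18.392, -4.016, 83.108, 1.295, 78.541, -3.26], TCP at [0.22, 0.612, 0.24] pointing down, gripper open.
Joint ranges: [-163.93, 163.93], [-17.29, 119.83], [-79.2, 71.16], [3.27, 140.29], [-89.18, 269.18], [5.43, 117.66], [-154.24, 154.24]. Speed limits (degrees/s): [147.25, 147.25, 180, 180, 180, 180, 180].

INTERFACE

Orientations are given as [roll, pitch, yaw] about the fixed x, y, z axes, in that order (R = Rz(yaw) Ry(pitch) Rx(roll)).
In Python, from cell import env gives the robot as it stands.
- The arm moves only by the tool steer_hand, called after "Call:" as name(argument=value, ...), one argument or row to a line, values as JSON. Schema: {"type":"object","properties":{"rows":{"type":"array","items":{"type":"array","items":{"type":"number"},"minItems":5,"maxItems":5},"minItems":1,"maxItems":8},"grip_n":{"type":"number"},"only":{"type":"string"},"quiet":{"type":"boolean"},"lines":{"type":"string"}},"required":["rows"],"additionalProperties":false}. rows is a list of rows, 1 to 8 of them, each of 5 numbers: dx, dy, dz in mm, then a turn about the tool's z in units of 5 degrees, then the finger opening in m; each row is the pose to reach, as a shift and turn from the pose commanded when the call began, along the tool's axes at that moment; what a row does not reach only later rows make up. A row lasts 1/12 s, in which the tool goes at most 0.0417 m and 7.16 degrees, less where a joint would pass 70% of its speed; a pose out of reach is approached as far as the arm can. The fingers move at their own pace and stop on an object; grip_n is the grip in N (left out, the last holds). Time passes only in rows, so rows that do not move let the fingers close. The tool returns the time, the measured TCP pose, the force, the opening and the grip force at its end. only (a regular expression) keeps the lines of the reply that match it, lines (a string "A,B") keeps lines A to B, and quiet returns only ok. Input that does not fit is refused with a message, and nothing moves.
- env.get_obs(): the state, without advancing time (a new reading comes with each control period).
- env.read_camera(name): name is "side" or "top" or "wrist"; returns a dict with "color" (384x512x3 uint8, blue, green, red), "fx", "fy", "cx", "cy" (pixels), "dist" ([k1, k2, p1, p2, k3] as OpenCV has them; the pictures are not rectified), "world_from_camera" (4x4, takes a point from camera to world coordinates). Camera axes: x right, y down, z forward; pixel columns grow to the right and rows downward; lengths in m; the calibration is good to about 2 mm. A picture is of the moment at which its call begins. There is no depth.
- env.sign_off(): hands the job in; it is judged then, once.
The state is a dict: "time_s": time; "qpos": joint angles; "joint_velocities": joint speeds; "effort": joint torques, N m; "tool_pos": TCP position; "tool_rot": TCP orientation; "force": force on the tool from outside, world axes, zero at the start; "wrist_torque": the same for the moment, N m; "grip_width": finger opening in m; "grasp_force": force on a finger pad.
Only numpy, scipy, OpenCV 4.12 (cv2) and the standard library are available. Lean on these libraries where they do the work, as an engineer would, in place of code of your own. Each camera call takes 0.05 s, during which the arm holds its last target. There are 200 camera calls.

## Working session

There is one attempt and no reset: what is moved stays moved. The work goes in short steps, Python scripts to look and compute and a tool call to move; the robot and the scene stay as the last step left them, time stands still between calls to the robot, and variables do not carry over. Pictures are saved under pics/ and viewed, at most 10 in all, crops included, and the job is handed in when it is done.

```bash
ls; mkdir -p pics
```

Run:
```python
from cell import env
import cv2
o=env.get_obs(); print(o['tool_pos'],o['tool_rot'],o['time_s'],env.tip_reach)
for n in("top","side"):
    c=env.read_camera(n); cv2.imwrite(f'pics/{n}0.png',c['color']); print(n,c['world_from_camera'][:3].round(3).tolist(),c['fx'],c['dist'])
```

```text
cell.py
pics
[0.21963126 0.61121716 0.23846926] [-1.79891690e+02  6.81581934e-03  1.60240976e+02] 0.0 0.017
top [[-0.023, -0.993, 0.118, 0.477], [-1.0, 0.023, 0.003, 0.203], [-0.006, -0.118, -0.993, 0.899]] 455.325385243499 [0.00137138 0.         0.         0.         0.        ]
side [[-0.954, -0.141, 0.263, 0.367], [-0.298, 0.506, -0.81, 0.86], [-0.018, -0.851, -0.525, 0.494]] 416.0176727750532 [-0.13777426  0.          0.          0.          0.        ]
```
Start tool yaw 160. Interesting: joint1 -69 but TCP at y +0.612?? whatever... base mounted rotated.

View pics/top0.png

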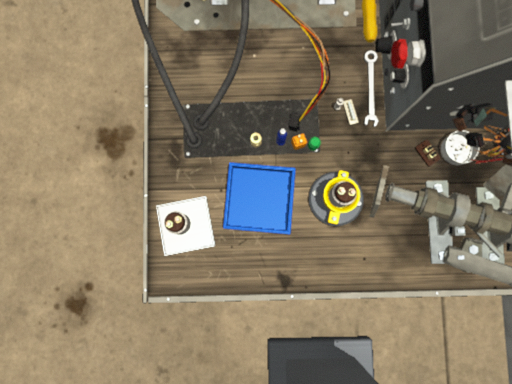

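View pics/side0.png

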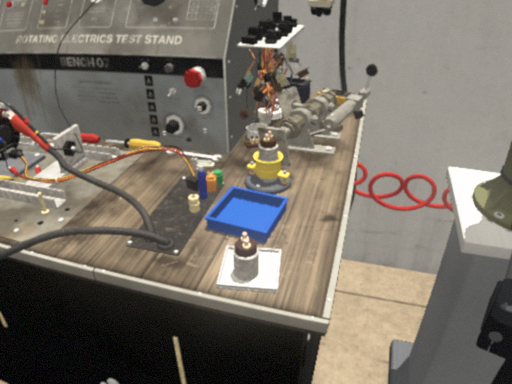

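The top view shows the tested solenoid in the ring at (345,191), the tote at (260,198), and the new solenoid at (176,222) in the tray. The bystanders are at (256,139) to (315,143) and the clamp plate is at (381,190). In the side view the tested cap is at (267,143) and the new one at (245,246).

Create h.py:
```python
import cv2, numpy as np
def ray(c,uv):
    K=np.array([[c['fx'],0,c['cx']],[0,c['fy'],c['cy']],[0,0,1]])
    p=cv2.undistortPoints(np.float64(uv).reshape(-1,1,2),K,np.float64(c['dist']))[:,0]
    T=np.array(c['world_from_camera']); return T[:3,3],np.c_[p,np.ones(len(p))]@T[:3,:3].T
def at_z(c,uv,z):
    o,d=ray(c,uv); return o+d*((z-o[2])/d[:,2])[:,None]
def proj(c,P):
    T=np.linalg.inv(c['world_from_camera']); K=np.array([[c['fx'],0,c['cx']],[0,c['fy'],c['cy']],[0,0,1]])
    return cv2.projectPoints(np.float64(P).reshape(-1,1,3),cv2.Rodrigues(T[:3,:3])[0],T[:3,3],K,np.float64(c['dist']))[0][:,0]
def circ(P,r,n=48):
    t=np.linspace(0,2*np.pi,n); return np.c_[P[0]+r*np.cos(t),P[1]+r*np.sin(t),np.full(n,P[2])]
def blob(m,seed):
    m=cv2.morphologyEx(m.astype(np.uint8),cv2.MORPH_CLOSE,np.ones((3,3)))
    n,l,s,ce=cv2.connectedComponentsWithStats(m)
    k=1+np.argmin([np.hypot(*(ce[i]-seed))+(1e3 if s[i,4]<40 else 0) for i in range(1,n)]); return l==k,s[k],ce[k]
```

Run:
```python
from cell import env
from h import *
c=env.read_camera('top'); s=env.read_camera('side'); im=c['color']; hsv=cv2.cvtColor(im,cv2.COLOR_BGR2HSV)
H,S,V=[hsv[...,i].astype(int) for i in range(3)]
m,st,ce=blob((H>100)&(H<125)&(S>120),(260,198)); q=cv2.boxPoints(cv2.minAreaRect(np.argwhere(m)[:,::-1].astype(np.float32)))
W=at_z(c,q,.028); print('tote',st,W.mean(0).round(4),(W[1]-W[0]).round(3),(W[2]-W[1]).round(3))
m,st,ce=blob((S<60)&(V>190),(187,225)); q=cv2.boxPoints(cv2.minAreaRect(np.argwhere(m)[:,::-1].astype(np.float32)))
W=at_z(c,q,.01); print('tray',st,W.mean(0).round(4),(W[1]-W[0]).round(3),(W[2]-W[1]).round(3))
m,st,ce=blob((H>20)&(H<33)&(S>150)&(V>120),(340,195)); print('ring',st,ce,at_z(c,[ce],.07).round(4))
g=[]
for cam,n,x,y in((c,'t',345,191),(c,'n',176,222),(s,'ts',267,150),(s,'ns',245,255)):
    a=cam['color'][y-35:y+35,x-35:x+35]; g.append(cv2.resize(a,(390,290) if 0 else (290,290),interpolation=cv2.INTER_CUBIC))
cv2.imwrite('pics/z.png',np.vstack([np.hstack(g[:2]),np.hstack(g[2:])]))
b=at_z(c,[(256,139),(282,136),(299,141),(315,143),(388,167),(375,215)],.04); print(b.round(3).tolist())
```

```text
tote [ 223  162   73   72 4467] [0.5769 0.1981 0.028 ] [ 0.129 -0.012  0.   ] [-0.014 -0.131  0.   ]
tray [ 156  196   59   60 2315] [0.528 0.344 0.01 ] [ 0.016 -0.101  0.   ] [-0.1   -0.017  0.   ]
ring [323 170  37  55 658] [338.67781155 196.53039514] [[0.5705 0.052  0.07  ]]
[[0.689, 0.201, 0.04], [0.694, 0.151, 0.04], [0.683, 0.118, 0.04], [0.679, 0.087, 0.04], [0.628, -0.05, 0.04], [0.537, -0.02, 0.04]]
```

View pics/z.png

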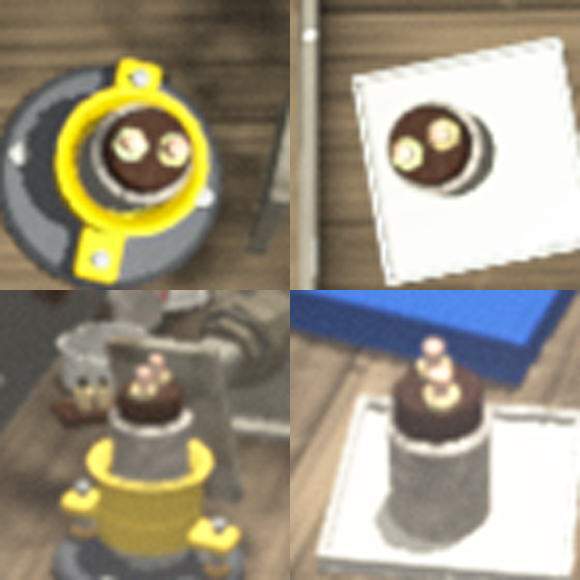

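The crops show the tested cap at top pixel (345,192) inside the yellow rim centred near (342,195). The new cap is at (175,222). Both solenoids stand upright. Next I'll check these as model overlays in both cameras.

Run:
```python
from cell import env
from h import *
c=env.read_camera('top'); s=env.read_camera('side')
hsv=cv2.cvtColor(c['color'],cv2.COLOR_BGR2HSV).astype(int)
T=at_z(c,[(345.2,192.2)],.112)[0]; N=at_z(c,[(174.8,221.8)],.067)[0]; R=at_z(c,[(342,194.9)],.07)[0]
print('T',T.round(4),'N',N.round(4),'R',R.round(4))
g=[]
for cam,pts in((c,[(345,191),(176,222)]),(s,[(267,150),(245,255)])):
    for k,(x,y) in enumerate(pts):
        f=290/70; a=cv2.resize(cam['color'][y-35:y+35,x-35:x+35],(290,290),interpolation=cv2.INTER_CUBIC)
        P=(T,N)[k]; b=(.048,.003)[k]
        C=[circ([*P[:2],b+.064],.0185),circ([*P[:2],b+.05],.0215)]
        C+= [circ([*R[:2],.07],.034)] if k==0 else [circ([*P[:2],b],.0215)]
        for q,col in zip(C,((0,255,0),(255,0,255),(255,128,0))):
            u=(proj(cam,q)-[x-35,y-35]+.5)*f
            cv2.polylines(a,[u.astype(np.int32)],False,col,1)
        g.append(a)
cv2.imwrite('pics/ov.png',np.vstack([np.hstack(g[:2]),np.hstack(g[2:])]))
# clamp plate top: side pixels
```

```text
T [0.5731 0.048  0.112 ] N [0.5314 0.3531 0.067 ] R [0.5734 0.0458 0.07  ]
```

View pics/ov.png

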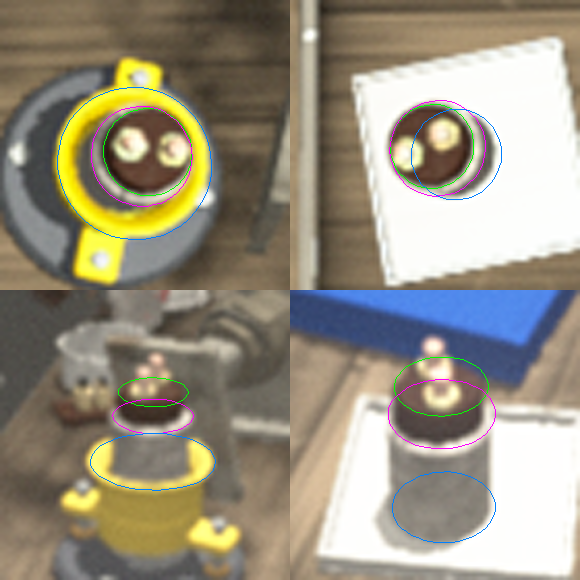

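Create d.py:
```python
import sys
from cell import env
from h import *
from scipy.spatial.transform import Rotation as Ro
o=env.get_obs(); t=np.array([float(x) for x in sys.argv[1:4]])
print('delta',(Ro.from_euler('xyz',o['tool_rot'],degrees=True).inv().apply(t-o['tool_pos'])).round(4),'turn to yaw90:',round(o['tool_rot'][2]-90,2),'rot',np.round(o['tool_rot'],2),'pos',o['tool_pos'].round(4),'q',np.round(o['qpos'],0),'F',np.round(o['force'],1),'t',o['time_s'])
```

```bash
python3 d.py 0.45 0.30 0.24
```

Run:
```python
from cell import env
from h import *
s=env.read_camera('side')
o,d=ray(s,[(258.5,128),(288.7,128)]); 
for y in(-.04,-.08): print((o+d*((y-o[1])/d[:,1])[:,None]).round(3).tolist())
```

```text
delta [-0.3221 -0.2154 -0.0007] turn to yaw90: 70.25 rot [-179.97    0.    160.25] pos [0.2197 0.6116 0.2392] q [-69.  18.  -4.  83.   1.  79.  -3.] F [0.  0.1 0.5] t 0.3
[[0.621, -0.04, 0.097], [0.546, -0.04, 0.105]]
[[0.632, -0.08, 0.079], [0.554, -0.08, 0.088]]
```

Careful with the scale: shifts go in mm and turns go in units of 5 degrees. That gives: -0.32 m is -320, -0.28 m is -280, 56 degrees is 11.2.

Call:
steer_hand(
  rows=[
    [-40, -27, 0, 1.4, 0.087],
    [-80, -54, 0, 2.8, 0.087],
    [-120, -80, 0, 4.2, 0.087],
    [-160, -107, 0, 5.6, 0.087],
    [-200, -134, 0, 7, 0.087],
    [-240, -160, 0, 8.4, 0.087],
    [-280, -188, 0, 9.8, 0.087],
    [-320, -215, 0, 11.2, 0.087],
  ],
  grip_n=50,
)

```text
time_s: 1.02
tool_pos: [0.4184, 0.3416, 0.2399]
tool_rot: [180.0, -0.0, 103.9]
force: [0.3, 0.9, 0.6]
grip_width: 0.0868
grasp_force: 0.0
```

```bash
python3 d.py 0.573 0.047 0.20
```

```text
delta [-0.3232  0.0793  0.0398] turn to yaw90: 13.9 rot [ 1.7996e+02 -4.0000e-02  1.0390e+02] pos [0.4184 0.3416 0.2399] q [-53.   5.  12.  99.  -1.  76. -27.] F [0.3 0.9 0.6] t 1.0167
```

Converted, -0.32 m is -320, -0.28 m is -280, 14 degrees is 2.8.

Call:
steer_hand(
  rows=[
    [-40, 10, 0, 1, 0.087],
    [-80, 20, 0, 2, 0.087],
    [-120, 30, 0, 2.8, 0.087],
    [-160, 40, 0, 2.8, 0.087],
    [-200, 50, 0, 2.8, 0.087],
    [-240, 60, 0, 2.8, 0.087],
    [-280, 70, 20, 2.8, 0.087],
    [-320, 79, 40, 2.8, 0.087],
  ],
)

```text
time_s: 1.68
tool_pos: [0.5712, 0.0574, 0.2042]
tool_rot: [179.8, -0.1, 90.2]
force: [1.3, -0.3, -0.4]
grip_width: 0.0872
grasp_force: 0.0
```

Call:
steer_hand(
  rows=[
    [0, 0, 0, 0, 0.087],
    [0, 0, 0, 0, 0.087],
    [0, 0, 0, 0, 0.087],
  ],
)

```text
time_s: 1.93
tool_pos: [0.5693, 0.0597, 0.203]
tool_rot: [-180.0, -0.0, 90.2]
force: [0.9, 0.8, 0.4]
grip_width: 0.0873
grasp_force: 0.0
```

```bash
python3 d.py 0.573 0.047 0.10
```

```text
delta [-0.0128  0.0037  0.103 ] turn to yaw90: 0.24 rot [-1.7997e+02 -4.0000e-02  9.0240e+01] pos [0.5693 0.0597 0.203 ] q [-33.  11.  28.  98.  -5.  72.  -4.] F [0.9 0.8 0.4] t 1.9333
```

Converted, 0.03 m is 30, -0.0128 m is -12.8.

Call:
steer_hand(
  rows=[
    [-12.8, 3.7, 0, 0, 0.087],
    [-12.8, 3.7, 30, 0, 0.087],
    [-12.8, 3.7, 30, 0, 0.087],
    [-12.8, 3.7, 30, 0, 0.087],
  ],
)

```text
time_s: 2.27
tool_pos: [0.5719, 0.0484, 0.1725]
tool_rot: [-179.8, -0.0, 90.4]
force: [0.7, 0.1, 0.6]
grip_width: 0.0869
grasp_force: 0.0
```

```bash
python3 d.py 0.573 0.047 0.094
```

Run:
```python
from cell import env
from h import *
c=env.read_camera('wrist'); t=env.read_camera('top'); a=c['color']
for P,r in(([.573,.047,.112],.0185),([.5734,.0458,.07],.034),([.573,.047,.098],.0215)):
    cv2.polylines(a,[proj(c,circ(P,r)).astype(np.int32)],False,(0,255,0),1)
cv2.imwrite('pics/w1.png',np.hstack([a,t['color'][100:484,200:456][:, :]]) if 0 else a)
```

```text
delta [-0.0015  0.0013  0.0785] turn to yaw90: 0.41 rot [-1.7984e+02 -3.0000e-02  9.0410e+01] pos [0.5719 0.0484 0.1725] q [-32.  12.  28. 100.  -6.  69.  -2.] F [0.7 0.1 0.6] t 2.2667
```

View pics/w1.png

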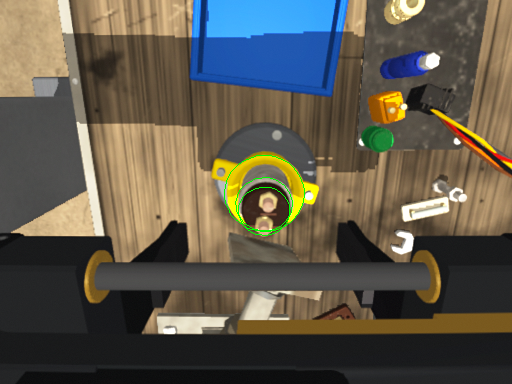

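The overlay lands on the tested cap at (267,207) and on the ring, so the position is good. Descending to grip.

Call:
steer_hand(
  rows=[
    [-1, 1, 30, 0, 0.087],
    [-1, 1, 55, 0, 0.087],
    [-1, 1, 70, 0, 0.087],
    [-1, 1, 79, 0, 0.087],
    [-1, 1, 79, 0, 0.087],
    [-1, 1, 79, 0, 0.087],
  ],
)

```text
time_s: 2.87
tool_pos: [0.5749, 0.046, 0.0952]
tool_rot: [179.9, -0.0, 90.3]
force: [-0.5, -0.8, -0.2]
grip_width: 0.0868
grasp_force: 0.0
```

Call:
steer_hand(
  rows=[
    [0, 0, 0, 0, 0.06],
    [0, 0, 0, 0, 0.03],
    [0, 0, 0, 0, 0.03],
    [0, 0, 0, 0, 0.03],
    [0, 0, 0, 0, 0.03],
    [0, 0, 0, 0, 0.03],
    [0, 0, 0, 0, 0.03],
    [0, 0, 0, 0, 0.03],
  ],
  grip_n=50,
)

```text
time_s: 3.53
tool_pos: [0.5743, 0.0454, 0.0942]
tool_rot: [180.0, -0.0, 90.2]
force: [0.1, -0.6, -0.3]
grip_width: 0.0422
grasp_force: 50.1
```

```bash
python3 d.py 0.573 0.047 0.18
```

```text
delta [ 0.0016 -0.0013 -0.0858] turn to yaw90: 0.24 rot [179.99  -0.    90.24] pos [0.5743 0.0454 0.0942] q [-31.  17.  28. 104.  -9.  61.   0.] F [ 0.1 -0.6 -0.3] t 3.5333
```

Call:
steer_hand(
  rows=[
    [0, 0, -15, 0, 0.03],
    [0, 0, -30, 0, 0.03],
    [0, 0, -50, 0, 0.03],
    [0, 0, -70, 0, 0.03],
    [0, 0, -70, 0, 0.03],
    [0, 0, -70, 0, 0.03],
  ],
)

```text
time_s: 4.03
tool_pos: [0.5744, 0.0454, 0.164]
tool_rot: [180.0, -0.0, 90.2]
force: [0.6, 0.1, -4.5]
grip_width: 0.0422
grasp_force: 50.0
```

```bash
python3 d.py 0.577 0.198 0.16
```

```text
delta [0.1526 0.0033 0.004 ] turn to yaw90: 0.24 rot [ 1.7995e+02 -2.0000e-02  9.0240e+01] pos [0.5744 0.0454 0.164 ] q [-32.  13.  29. 101.  -7.  68.  -1.] F [ 0.6  0.1 -4.5] t 4.0333
```

Converted, 0.08 m is 80, 0.152 m is 152.

Call:
steer_hand(
  rows=[
    [30, 0, 0, 0, 0.03],
    [60, 1, 0, 0, 0.03],
    [90, 2, 0, 0, 0.03],
    [120, 3, 0, 0, 0.03],
    [145, 3, 0, 0, 0.03],
    [152, 3, 20, 0, 0.03],
    [152, 3, 50, 0, 0.03],
    [152, 3, 80, 0, 0.03],
  ],
)

```text
time_s: 4.7
tool_pos: [0.5754, 0.1987, 0.0814]
tool_rot: [-179.9, 0.0, 90.4]
force: [0.1, -1.3, -4.9]
grip_width: 0.0417
grasp_force: 50.0
```

Call:
steer_hand(
  rows=[
    [0, 0, 0, 0, 0.03],
    [0, 0, 0, 0, 0.03],
    [0, 0, 0, 0, 0.03],
  ],
)

```text
time_s: 4.95
tool_pos: [0.5769, 0.1971, 0.0843]
tool_rot: [180.0, 0.0, 90.2]
force: [0.4, -0.1, -3.8]
grip_width: 0.042
grasp_force: 50.0
```

```bash
python3 d.py 0.577 0.198 0.051
```

```text
delta [0.0009 0.0001 0.0333] turn to yaw90: 0.21 rot [1.7999e+02 1.0000e-02 9.0210e+01] pos [0.5769 0.1971 0.0843] q [-40.  21.  23. 100.  -9.  61. -14.] F [ 0.4 -0.1 -3.8] t 4.95
```

Call:
steer_hand(
  rows=[
    [0, 0, 15, 0, 0.03],
    [0, 0, 24, 0, 0.03],
    [0, 0, 30, 0, 0.03],
    [0, 0, 30, 0, 0.03],
    [0, 0, 30, 0, 0.03],
    [0, 0, 32, 0, 0.03],
    [0, 0, 32, 0, 0.03],
  ],
)

```text
time_s: 5.53
tool_pos: [0.577, 0.1976, 0.0526]
tool_rot: [179.9, -0.0, 90.2]
force: [-0.8, 0.1, -4.4]
grip_width: 0.0416
grasp_force: 50.0
```

Call:
steer_hand(
  rows=[
    [0, 0, 1, 0, 0.03],
    [0, 0, 1, 0, 0.03],
    [0, 0, 1, 0, 0.03],
    [0, 0, 1, 0, 0.03],
  ],
)

```text
time_s: 5.87
tool_pos: [0.5767, 0.1975, 0.0513]
tool_rot: [180.0, -0.0, 90.2]
force: [0.6, 0.4, -4.1]
grip_width: 0.0422
grasp_force: 50.0
```

Converted, 0.001 m is 1.

Call:
steer_hand(
  rows=[
    [0, 0, 1, 0, 0.03],
    [0, 0, 1, 0, 0.03],
    [0, 0, 1, 0, 0.03],
  ],
)

```text
time_s: 6.12
tool_pos: [0.5767, 0.1975, 0.0502]
tool_rot: [180.0, -0.0, 90.2]
force: [-0.7, 0.2, -4.7]
grip_width: 0.0422
grasp_force: 50.0
```

Call:
steer_hand(
  rows=[
    [0, 0, 1, 0, 0.03],
    [0, 0, 1, 0, 0.03],
    [0, 0, 1, 0, 0.03],
  ],
  only="pos|^force",
)

```text
tool_pos: [0.5767, 0.1975, 0.0501]
force: [-3.5, -0.6, 5.7]
```

On the floor, so release it, open moderately, and rise.

Call:
steer_hand(
  rows=[
    [0, 0, 0, 0, 0.05],
    [0, 0, 0, 0, 0.06],
    [0, 0, 0, 0, 0.07],
    [0, 0, 0, 0, 0.07],
    [0, 0, 0, 0, 0.07],
    [0, 0, 0, 0, 0.07],
  ],
)

```text
time_s: 6.87
tool_pos: [0.5767, 0.1975, 0.049]
tool_rot: [180.0, -0.0, 90.2]
force: [-0.9, -0.3, -0.8]
grip_width: 0.0681
grasp_force: 0.0
```

Call:
steer_hand(
  rows=[
    [0, 0, -10, 0, 0.075],
    [0, 0, -30, 0, 0.08],
    [0, 0, -60, 0, 0.087],
    [0, 0, -90, 0, 0.087],
    [0, 0, -120, 0, 0.087],
    [0, 0, -120, 0, 0.087],
  ],
)

```text
time_s: 7.37
tool_pos: [0.5805, 0.1984, 0.1769]
tool_rot: [179.4, -0.3, 90.2]
force: [0.8, -0.0, 0.5]
grip_width: 0.0862
grasp_force: 0.0
```

```bash
python3 d.py 0.531 0.352 0.17
```

Run:
```python
from cell import env
from h import *
t=env.read_camera('side'); a=t['color'][110:310,180:320]
cv2.imwrite('pics/s2.png',cv2.resize(a,None,fx=2.8,fy=2.8,interpolation=cv2.INTER_CUBIC))
```

```text
delta [ 0.1537 -0.049   0.0072] turn to yaw90: 0.22 rot [179.38  -0.29  90.22] pos [0.5805 0.1984 0.1769] q [-41.  16.  24.  95.  -7.  70. -16.] F [ 0.8 -0.   0.5] t 7.3667
```

View pics/s2.png

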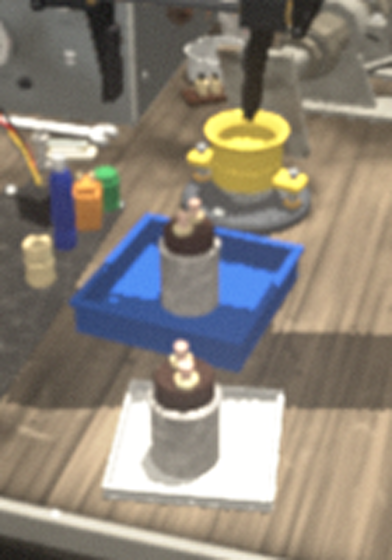

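The tested solenoid stands upright near the middle of the tote (crop (190,275)), and the new one is untouched in the tray. The ring is empty and the bystanders are still standing.

Converted, -0.046 m is -46, 0.154 m is 154.

Call:
steer_hand(
  rows=[
    [30, -10, 0, 0, 0.087],
    [60, -20, 0, 0, 0.087],
    [90, -30, 0, 0, 0.087],
    [120, -40, 0, 0, 0.087],
    [145, -46, 0, 0, 0.087],
    [154, -48, 10, 0, 0.087],
    [154, -48, 10, 0, 0.087],
    [154, -48, 10, 0, 0.087],
  ],
)

```text
time_s: 8.08
tool_pos: [0.5275, 0.3497, 0.1576]
tool_rot: [-179.9, 0.2, 90.2]
force: [-0.0, -0.9, -0.5]
grip_width: 0.0872
grasp_force: 0.0
```

```bash
python3 d.py 0.531 0.352 0.049;python3 - <<'E'
from cell import env
from h import *
c=env.read_camera('wrist'); a=c['color']
for P,r in(([.531,.352,.067],.0185),([.531,.352,.053],.0215)):
    cv2.polylines(a,[proj(c,circ(P,r)).astype(np.int32)],False,(0,255,0),1)
cv2.imwrite('pics/w2.png',a)
E
```

```text
delta [0.0027 0.0037 0.1085] turn to yaw90: 0.24 rot [-179.9     0.18   90.24] pos [0.5275 0.3497 0.1576] q [-52.  20.  19.  92.  -7.  69. -31.] F [-0.  -0.9 -0.5] t 8.0833
```

View pics/w2.png

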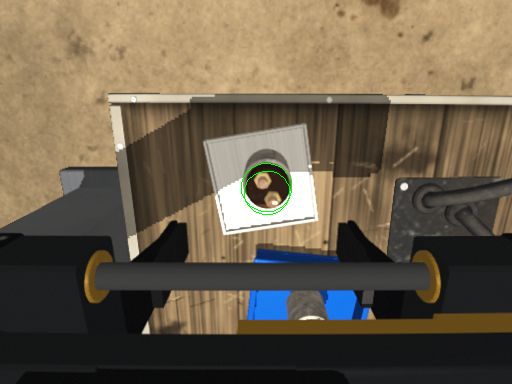

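The new cap at (267,187) matches the overlay. Descending.

Call:
steer_hand(
  rows=[
    [2, 3, 30, 0, 0.087],
    [2, 3, 60, 0, 0.087],
    [2, 3, 80, 0, 0.087],
    [2, 3, 95, 0, 0.087],
    [2, 3, 104, 0, 0.087],
    [2, 3, 108, 0, 0.087],
    [2, 3, 108, 0, 0.087],
    [2, 3, 108, 0, 0.087],
  ],
)

```text
time_s: 8.8
tool_pos: [0.532, 0.3528, 0.0522]
tool_rot: [179.9, -0.0, 90.2]
force: [0.1, -0.4, 0.1]
grip_width: 0.0868
grasp_force: 0.0
```

```bash
python3 d.py .531 .352 .049
```

```text
delta [-0.0008 -0.001   0.0032] turn to yaw90: 0.18 rot [ 1.7992e+02 -4.0000e-02  9.0180e+01] pos [0.532  0.3528 0.0522] q [-50.  26.  18.  97.  -9.  59. -29.] F [ 0.1 -0.4  0.1] t 8.8
```

Call:
steer_hand(
  rows=[
    [0, 0, 2, 0, 0.06],
    [0, 0, 2, 0, 0.03],
    [0, 0, 2, 0, 0.03],
    [0, 0, 2, 0, 0.03],
    [0, 0, 2, 0, 0.03],
    [0, 0, 2, 0, 0.03],
    [0, 0, 2, 0, 0.03],
    [0, 0, 2, 0, 0.03],
  ],
  grip_n=55,
)

```text
time_s: 9.47
tool_pos: [0.5315, 0.3533, 0.0494]
tool_rot: [179.9, -0.0, 90.2]
force: [1.3, -0.0, -3.0]
grip_width: 0.0421
grasp_force: 55.1
```

Call:
steer_hand(
  rows=[
    [0, 0, -15, 0, 0.03],
    [0, 0, -40, 0, 0.03],
    [0, 0, -80, 0, 0.03],
    [0, 0, -110, 0, 0.03],
    [0, 0, -110, 0, 0.03],
    [0, 0, -110, 0, 0.03],
  ],
)

```text
time_s: 9.97
tool_pos: [0.5317, 0.3537, 0.1607]
tool_rot: [179.9, -0.1, 90.2]
force: [-1.0, -0.8, -3.9]
grip_width: 0.0421
grasp_force: 55.0
```

```bash
python3 d.py .5735 .0465 .16
```

```text
delta [-3.074e-01  4.050e-02  1.000e-04] turn to yaw90: 0.24 rot [ 1.7986e+02 -1.2000e-01  9.0240e+01] pos [0.5317 0.3537 0.1607] q [-52.  20.  19.  92.  -7.  70. -31.] F [-1.  -0.8 -3.9] t 9.9667
```

Call:
steer_hand(
  rows=[
    [-35, 5, 0, 0, 0.03],
    [-75, 10, 0, 0, 0.03],
    [-115, 15, 0, 0, 0.03],
    [-155, 20, 0, 0, 0.03],
    [-195, 26, 0, 0, 0.03],
    [-235, 31, 0, 0, 0.03],
    [-270, 36, 0, 0, 0.03],
    [-307, 41, 0, 0, 0.03],
  ],
)

```text
time_s: 10.63
tool_pos: [0.5712, 0.0446, 0.1564]
tool_rot: [-179.7, 0.0, 90.2]
force: [0.4, 1.2, -4.6]
grip_width: 0.042
grasp_force: 55.0
```

Call:
steer_hand(
  rows=[
    [0, 0, 0, 0, 0.03],
    [0, 0, 0, 0, 0.03],
    [0, 0, 0, 0, 0.03],
  ],
  only="pos",
)

```text
tool_pos: [0.5717, 0.0465, 0.1569]
```

```bash
python3 d.py .574 .0465 .125
```

Run:
```python
from cell import env
from h import *
g=[]
for n,x,y in(('side',267,150),('top',343,194)):
    c=env.read_camera(n); k=45
    a=c['color'][y-k:y+k,x-k:x+k]; a=cv2.resize(a,(400,400),interpolation=cv2.INTER_CUBIC)
    p=env.get_obs()['tool_pos']
    for P,r in(([.5735,.0465,.07],.034),([p[0],p[1],p[2]-.0464],.0215)):
        cv2.polylines(a,[((proj(c,circ(P,r))-[x-k,y-k]+.5)*400/90).astype(np.int32)],False,(0,255,0),1)
    g.append(a)
cv2.imwrite('pics/r.png',np.hstack(g))
```

```text
delta [-0.      0.0024  0.0319] turn to yaw90: 0.2 rot [-1.7977e+02  1.0000e-02  9.0200e+01] pos [0.5717 0.0465 0.1569] q [-32.  13.  29. 101.  -7.  68.  -1.] F [ 0.2  0.8 -4.2] t 10.8833
```

View pics/r.png

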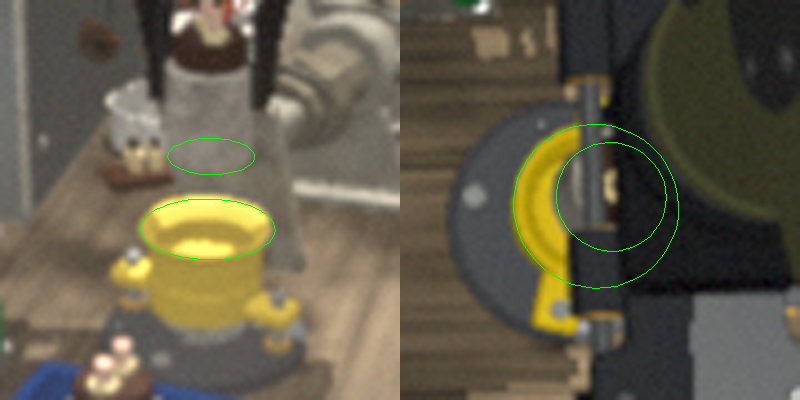

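The ring rim at (207,229) matches its overlay, and the solenoid hangs straight above it. Inserting slowly.

Call:
steer_hand(
  rows=[
    [0, 2, 15, 0, 0.03],
    [0, 2, 30, 0, 0.03],
    [0, 2, 37, 0, 0.03],
    [0, 2, 42, 0, 0.03],
    [0, 2, 42, 0, 0.03],
  ],
  only="pos|rot|^force",
)

```text
tool_pos: [0.5742, 0.0473, 0.1158]
tool_rot: [-179.9, 0.0, 90.3]
force: [-0.3, -0.0, -2.8]
```

Call:
steer_hand(
  rows=[
    [0, 0, 4, 0, 0.03],
    [0, 0, 8, 0, 0.03],
    [0, 0, 12, 0, 0.03],
    [0, 0, 12, 0, 0.03],
    [0, 0, 12, 0, 0.03],
  ],
  only="pos|rot|^force",
)

```text
tool_pos: [0.5759, 0.0464, 0.1062]
tool_rot: [179.9, -0.0, 90.2]
force: [-0.1, 0.2, 2.4]
```

Call:
steer_hand(
  rows=[
    [0, -2, 0, 0, 0.03],
    [0, -2, 0, 0, 0.03],
    [0, -2, 0, 0, 0.03],
    [0, -2, 0, 0, 0.03],
  ],
  only="pos|rot|^force",
)

```text
tool_pos: [0.5751, 0.0464, 0.1063]
tool_rot: [179.8, -0.0, 90.2]
force: [4.5, 0.3, 2.7]
```

```bash
python3 d.py .574 .0465 .094
```

Run:
```python
from cell import env
print(env.get_obs()['wrist_torque'])
```

```text
delta [ 0.0001 -0.0011  0.0123] turn to yaw90: 0.23 rot [ 1.7975e+02 -3.0000e-02  9.0230e+01] pos [0.5751 0.0464 0.1063] q [-32.  16.  28. 104.  -9.  62.   0.] F [4.5 0.3 2.7] t 12.15
[-0.00556163 -1.21196077 -0.15881909]
```

Call:
steer_hand(
  rows=[
    [0, 3, -1, 0, 0.03],
    [0, 3, -1, 0, 0.03],
    [0, 3, -1, 0, 0.03],
    [0, 3, -1, 0, 0.03],
  ],
  only="pos|rot|^force",
)

```text
tool_pos: [0.5755, 0.0465, 0.1058]
tool_rot: [-179.9, 0.0, 90.3]
force: [-0.5, -0.8, 3.0]
```

Call:
steer_hand(
  rows=[
    [0, 0, 2, 0, 0.03],
    [0, 0, 4, 0, 0.03],
    [0, 0, 4, 0, 0.03],
    [0, 0, 4, 0, 0.03],
  ],
  only="pos|rot|^force",
)

```text
tool_pos: [0.5756, 0.0464, 0.1021]
tool_rot: [-179.9, -0.0, 90.2]
force: [-2.5, -0.9, 5.7]
```

Run:
```python
from cell import env
from h import *
g=[]; p=env.get_obs()['tool_pos']
for n,x,y,k in(('side',267,150,40),('wrist',262,195,80)):
    c=env.read_camera(n)
    a=cv2.resize(c['color'][y-k:y+k,x-k:x+k],(400,400),interpolation=cv2.INTER_CUBIC)
    for P,r in(([.5735,.0465,.07],.034),([p[0],p[1],p[2]-.0464+.05],.0215)):
        cv2.polylines(a,[((proj(c,circ(P,r))-[x-k,y-k]+.5)*200/k).astype(np.int32)],False,(0,255,0),1)
    g.append(a)
cv2.imwrite('pics/r2.png',np.hstack(g))
```

```text
(no output)
```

View pics/r2.png

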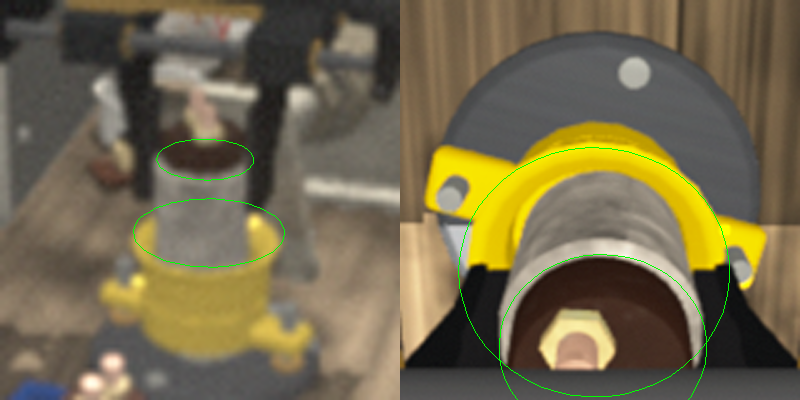

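The rim is already pressed down a little and the solenoid seems to hang on the flare. It is centred in x, but y looks about 3 mm too far to +y. I'll probe y.

Converted, -0.003 m is -3, -0.002 m is -2.

Call:
steer_hand(
  rows=[
    [0, 0, -3, 0, 0.03],
    [0, 0, -3, 0, 0.03],
    [-2, 0, -3, 0, 0.03],
    [-2, 0, -3, 0, 0.03],
    [-2, 0, -3, 0, 0.03],
  ],
  only="pos|^force",
)

```text
tool_pos: [0.5757, 0.0457, 0.1048]
force: [-3.3, 2.6, 4.0]
```

Call:
steer_hand(
  rows=[
    [0, 0, 2, 0, 0.03],
    [0, 0, 4, 0, 0.03],
    [0, 0, 4, 0, 0.03],
    [0, 0, 4, 0, 0.03],
  ],
  only="pos|rot|^force",
)

```text
tool_pos: [0.5757, 0.0434, 0.0998]
tool_rot: [-179.9, 0.1, 90.2]
force: [-0.1, 0.1, -4.9]
```

It's free in the pocket now. On down to the floor, then press.

Converted, 0.004 m is 4, 0.002 m is 2.

Call:
steer_hand(
  rows=[
    [0, 0, 2, 0, 0.03],
    [0, 0, 4, 0, 0.03],
    [0, 0, 4, 0, 0.03],
    [0, 0, 4, 0, 0.03],
  ],
  only="pos|rot|^force",
)

```text
tool_pos: [0.5759, 0.044, 0.0965]
tool_rot: [-180.0, 0.0, 90.2]
force: [-0.0, -0.8, -4.1]
```

Call:
steer_hand(
  rows=[
    [0, 0, 2, 0, 0.03],
    [0, 0, 4, 0, 0.03],
    [0, 0, 4, 0, 0.03],
    [0, 0, 4, 0, 0.03],
  ],
  only="pos|rot|^force",
)

```text
tool_pos: [0.5761, 0.0442, 0.0935]
tool_rot: [-180.0, -0.0, 90.2]
force: [-3.6, -1.2, 1.6]
```

Converted, 0.006 m is 6, 0.004 m is 4.

Call:
steer_hand(
  rows=[
    [0, 0, 2, 0, 0.03],
    [0, 0, 4, 0, 0.03],
    [0, 0, 6, 0, 0.03],
    [0, 0, 6, 0, 0.03],
    [0, 0, 6, 0, 0.03],
  ],
  grip_n=60,
  only="pos|rot|force",
)

```text
tool_pos: [0.5762, 0.0442, 0.0878]
tool_rot: [-180.0, -0.0, 90.2]
force: [-5.2, -0.6, 6.7]
grasp_force: 60.0
```

Call:
steer_hand(
  rows=[
    [0, 0, 2, 0, 0.03],
    [0, 0, 4, 0, 0.03],
    [0, 0, 5, 0, 0.03],
    [0, 0, 5, 0, 0.03],
    [0, 0, 5, 0, 0.03],
  ],
  only="pos|rot|force",
)

```text
tool_pos: [0.5762, 0.0442, 0.0835]
tool_rot: [-180.0, -0.0, 90.2]
force: [-7.2, -0.2, 11.8]
grasp_force: 60.0
```

Call:
steer_hand(
  rows=[
    [0, -1, 1, 0, 0.03],
    [0, -1, 2, 0, 0.03],
    [0, -1, 2, 0, 0.03],
    [0, -1, 2, 0, 0.03],
  ],
  only="pos|rot|force",
)

```text
tool_pos: [0.5761, 0.0442, 0.0822]
tool_rot: [179.9, -0.0, 90.2]
force: [-5.5, -0.7, 13.7]
grasp_force: 60.0
```

Call:
steer_hand(
  rows=[
    [0, 0, 1, 0, 0.03],
    [0, 0, 1, 0, 0.03],
    [0, 0, 1, 0, 0.03],
    [0, 0, 1, 0, 0.03],
  ],
  only="pos|rot|force|time",
)

```text
time_s: 15.83
tool_pos: [0.5762, 0.0442, 0.0821]
tool_rot: [179.9, -0.1, 90.2]
force: [-7.3, -1.8, 19.6]
grasp_force: 60.0
```

Run:
```python
from cell import env
from h import *
c=env.read_camera('side'); p=env.get_obs()['tool_pos']; a=cv2.resize(c['color'][90:290,170:350],None,fx=3,fy=3,interpolation=cv2.INTER_CUBIC)
for P,r in(([.5745,.0455,.058],.034),([.5745,.0455,.086],.0215)):
    cv2.polylines(a,[((proj(c,circ(P,r))-[170,90]+.5)*3).astype(np.int32)],False,(0,255,0),1)
cv2.imwrite('pics/f.png',a)
```

```text
(no output)
```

View pics/f.png

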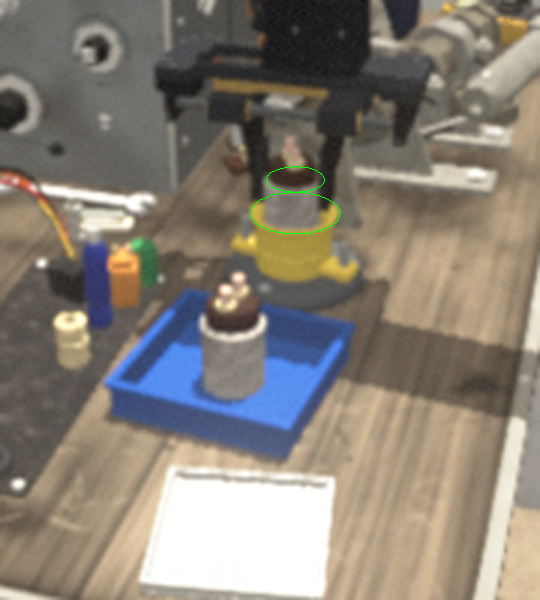

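The rim at (295,212) matches the bottom-stop overlay and the new solenoid is upright in the ring. The tested one stands in the tote at (233,355), and all four bystanders are standing. Handing in.

```bash
python3 -c "
from cell import env
print(env.sign_off())"
```

```text
the job is handed in; nothing more can be done
None
```

I handed the job in at about 16 s: the tested solenoid stands upright in the tote, and the new one is seated in the ring, still gripped at 60 N and pressed to the bottom stop; no verdict came back.

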